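Find the loose clamp nut and tag it

ROBOT

A 6-joint arm with a two-finger parallel gripper is mounted at the origin on the work surface. World frame = base frame: x ahead of the robot, y to its left, z up, the work surface at z = 0. Lengths are in mm, angles in rad, forces in N, time in s.
With the tool pointing down it reaches from about 275 to 850 mm from the base axis. Payload 5.2 kg.
Tool frame: the origin (TCP) lies at the very end of the fingers, on their centre line; the grasp point (between the pads) lies 19 mm behind it; z points along the fingers, y is the line along which they close (so a half turn about z gives the same grasp; the last joint's range is limited). The gripper opens to 85 mm and grips with 20 to 120 N. Pads are 22 mm wide; open, the fingers measure 114 mm over their backs; the gripper's body (76 mm by 85 mm) begins 54 mm behind the grasp point. The pads swing forward as they close: fully open they stand 13 mm farther back than shut.
Start: joints at [-1.53, 0.259, 1.535, -0, 1.348, -0.203], TCP at [132.787, -533.735, 207.41] pointing down, gripper open.
Joint ranges: [-3.14, 3.14], [-0.91, 2.08], [0.19, 2.58], [-1.22, 4.36], [0.22, 2.71], [-3.12, 3.12]. Speed limits (rad/s): [2.57, 2.57, 3.14, 3.14, 3.14, 3.14].

INTERFACE

Orientations are given as a unit quaternion [w, x, y, z].
In Python, from station import goto, line_to, set_joints, move_gripper, pause, ik, sense, read_camera, IKError, hand_in, look_for, cut_out gives the robot as it stands. The module is installed in compiled form; this text tells all that it offers. Calls block until the motion is done:
- goto(position, orientation): joint-space move of the TCP to a pose.
- line_to(position, attitude=None, max_speed=150, force_limit=None): straight line of the TCP; attitude=None keeps the orientation; max_speed is the mean speed in mm/s. With force_limit (N) it stops when the force on the tool has changed by that much, and returns True; else False.
- set_joints(angles): joint-space move.
- move_gripper(opening, squeeze=None): opening from 0.0 (shut) to 1.0 (fully open); squeeze is the grip in N (None keeps the last); returns when the fingers have stopped.
- pause(seconds).
- ik(position, orientation): joint angles nearest the present ones, or None.
- sense(): the state.
- read_camera(name): name is "side" or "top"; returns a dict with "color" (384x512x3 uint8, red, green, blue), "mtx" (3x3 intrinsics, pixels), "rvec" (rotation vector, rad) and "tvec" (3), from world to camera coordinates, as OpenCV has them. Camera axes: x right, y down, z forward; pixel columns grow to the right and rows downward; lengths in mm; the calibration is good to about 2 mm. A picture is of the moment at which its call begins. There is no depth.
A pose or a line that the arm cannot do raises IKError and nothing moves.
- hand_in(): hands the job in; it is judged then, once.
Trained networks look in the newest picture that a camera, given by its name, has taken for a name from the list of things; names that differ only in an ending like _2 or _b are one class to them, and where a whole thing is asked for, a point or a joint stands for the part that bears it (a point fixed in the world has none). Each returns a list of dicts, best first, with "confidence" (0 to 1); they miss things now and then, are a little off and sometimes report something else, mostly with a low value. They report only what shows in the picture. A call takes as long as a camera call. They do not tell look-alikes from the thing itself.
- look_for(camera, label): "at" ([column, row] in pixels, amid what is visible of it).
- cut_out(camera, label): "pixels" (384x512 bool, what is visible of it) and "at" ([column, row] in pixels, amid what is visible of it).
The state is a dict: "time": time; "joints": joint angles; "joint_vel": joint speeds; "joint_efforts": joint torques, N m; "position": TCP position; "tcp_rot": TCP orientation; "contact_force": force on the tool from outside, world axes, zero at the start; "torque": the same for the moment, N m; "gripper_width": opening from 0.0 (shut) to 1.0 (fully open); "finger_force": force on a finger pad.
Only numpy, scipy, OpenCV 4.12 (cv2) and the standard library are available. Lean on these libraries where they do the work, as an engineer would, in place of code of your own. Each camera call takes 0.05 s, during which the arm holds its last target. There are 200 camera calls.

TASK

One of the three tommy-bar nuts that clamp this weldment to the fixture plate has worked loose. Nip the nuts clockwise (the tightening way), one after another, with light pressure across the bar until you find the one that gives: a sound nut simply holds and must not be forced, or it drags its stud round, and the loose one is to be turned far enough to be sure, 10 degrees or more but less than a quarter turn. Then lay the aluminium tag over the loose nut's stud, flat on top of the nut, let go, and leave everything else on the bench as it is.

Things in the scene. Friction and masses are not known exactly. Their poses are not given: they have to be found in the camera images.
- fixture: fixed welding fixture plate, 370 x 470 x 20 mm, lying on the bench; origin on the bench, 25 mm short of its middle; x away from the robot, y along the 470 mm side. The nuts stand at about x = -30 mm. On it, x = -5 to 195 mm, is the weldment: a 10 mm base plate with an upright pipe stub, 114 mm diameter, at x = 115 mm, y = 0, rim 100 mm above the bench
- nut_a_top (a point): middle of the flat top face of a steel tommy-bar nut, 85 mm above the bench, on its axis: the tag goes here. z up, x along its cross-bar. Hub 36 mm diameter, 38 mm tall; 10 mm round cross-bar, centre line 16 mm below this point, reaching 50 mm each way, 19 mm of air between it and the strap. A 16 mm stud stands 22 mm out of this face. One of 3 identical nuts in a row, 150 mm apart
- nut_a (a joint): angle in rad that this nut has turned on its stud, clockwise seen from above (tightening) positive; 0 at the start. Two nuts are sound, one is loose; which one is not known and cannot be seen. The loose one turns at about 0.15 N m (4 N pushed across the bar 40 mm from the axis), a sound one not at all. None springs back
- stud_a (a joint): angle in rad that this stud has been dragged round in the fixture plate by its nut, clockwise from above positive; 0 at the start, and it must stay there. A forced sound nut drags its stud round at 1.2 N m (30 N across the bar 40 mm from the axis)
- nut_b_top (a point): middle of the flat top face of a steel tommy-bar nut, 85 mm above the bench, on its axis: the tag goes here. z up, x along its cross-bar. Hub 36 mm diameter, 38 mm tall; 10 mm round cross-bar, centre line 16 mm below this point, reaching 50 mm each way, 19 mm of air between it and the strap. A 16 mm stud stands 22 mm out of this face. One of 3 identical nuts in a row, 150 mm apart
- nut_b (a joint): angle in rad that this nut has turned on its stud, clockwise seen from above (tightening) positive; 0 at the start. Two nuts are sound, one is loose; which one is not known and cannot be seen. The loose one turns at about 0.15 N m (4 N pushed across the bar 40 mm from the axis), a sound one not at all. None springs back
- stud_b (a joint): angle in rad that this stud has been dragged round in the fixture plate by its nut, clockwise from above positive; 0 at the start, and it must stay there. A forced sound nut drags its stud round at 1.2 N m (30 N across the bar 40 mm from the axis)
- nut_c_top (a point): middle of the flat top face of a steel tommy-bar nut, 85 mm above the bench, on its axis: the tag goes here. z up, x along its cross-bar. Hub 36 mm diameter, 38 mm tall; 10 mm round cross-bar, centre line 16 mm below this point, reaching 50 mm each way, 19 mm of air between it and the strap. A 16 mm stud stands 22 mm out of this face. One of 3 identical nuts in a row, 150 mm apart
- nut_c (a joint): angle in rad that this nut has turned on its stud, clockwise seen from above (tightening) positive; 0 at the start. Two nuts are sound, one is loose; which one is not known and cannot be seen. The loose one turns at about 0.15 N m (4 N pushed across the bar 40 mm from the axis), a sound one not at all. None springs back
- stud_c (a joint): angle in rad that this stud has been dragged round in the fixture plate by its nut, clockwise from above positive; 0 at the start, and it must stay there. A forced sound nut drags its stud round at 1.2 N m (30 N across the bar 40 mm from the axis)
- tag_hole (a point): centre of the hole of the loose aluminium tag, half-way up its thickness (4 mm above its underside); z up, x along its tongue. The tag lies flat on the bench to the left or right of the fixture: flat ring 52 mm outside with a 24 mm hole, 8 mm thick, and a tongue 22 mm wide whose end lies 56 mm from the hole's centre; 60 g
- washer: spare steel washer ring lying flat on the bench, 60 mm outside, 25 mm hole, 9 mm thick, no tongue; origin under its centre; leave alone
- chipping_hammer: chipping hammer with coil-spring handle lying on the bench, 300 mm long; origin under its middle, x towards the head; leave alone
- wire_brush: wooden wire brush lying on the bench, 250 x 32 x 32 mm; origin under its middle; leave alone
- screwdriver: screwdriver lying on the bench; leave alone
- magnet_block: grey square welding magnet, 60 x 60 x 18 mm, lying on the clamped base plate beside the pipe stub; origin under its middle; leave alone
- step_block: spare steel step block, 60 x 30 mm, up to 38 mm high, lying on the fixture plate on the robot's side of the clamp row; origin under its middle; leave alone
Things that resemble listed ones, but are neither listed nor needed, are in the scene too. Leave any blue or red look-alike of the part that bears tag_hole alone.

How it is judged:
By the outcome, as a careful person would: the job done as asked, in the order asked, and still so for the second after the job is handed in, with the robot touching nothing.
It also fails if it takes over 72 s, if anything falls off the work surface, if the arm or the gripper's body presses on something with over 40 N, if the wrist force passes 120 N, or if a joint passes its speed limit or range.

## Working session

There is one attempt and no reset: what is moved stays moved. The work goes in short steps, each a Python script; the robot and the scene stay as the last script left them, time stands still between calls to the robot, and variables do not carry over. Pictures are saved under pics/ and viewed, at most 10 in all, crops included, and the job is handed in when it is done.

```bash
mkdir -p pics
cat > h.py <<'E'
import numpy as np, cv2
from station import *
def ray(cam,px):
    K=np.array(cam["mtx"],float);R=cv2.Rodrigues(np.array(cam["rvec"],float))[0];t=np.array(cam["tvec"],float).ravel()
    d=R.T@np.linalg.inv(K)@np.array([px[0],px[1],1.]);o=-R.T@t
    return o,d
def atz(cam,px,z):
    o,d=ray(cam,px);return o+d*(z-o[2])/d[2]
def proj(cam,p):
    return cv2.projectPoints(np.array(p,float).reshape(-1,1,3),np.array(cam["rvec"],float),np.array(cam["tvec"],float),np.array(cam["mtx"],float),None)[0].reshape(-1,2)
def save(cam,name,box=None,s=1):
    im=cam["color"][:,:,::-1]
    if box: im=im[box[1]:box[3],box[0]:box[2]]
    cv2.imwrite("pics/"+name,cv2.resize(im,None,fx=s,fy=s,interpolation=cv2.INTER_CUBIC))
E
python3 - <<'E'
from h import *
for n in("top","side"):
    c=read_camera(n);save(c,n+"0.png",s=1.5)
    print(n,"campos",ray(c,(256,192))[0])
    for l,z in(("nut_a_top",85),("tag_hole",4),("fixture",20),("washer",9),("step_block",38)):
        for r in look_for(n,l): print(l,round(r["confidence"],2),np.round(r["at"],1),atz(c,r["at"],z).round(0))
print(sense())
E
```

```text
top campos [ 314.06374875   30.49992442 1041.73997586]
nut_a_top 0.54 [337.6 151.2] [ 553. -168.   85.]
tag_hole 0.8 [411.1 137.5] [ 608. -392.    4.]
tag_hole 0.68 [393.3 223.2] [ 370. -323.    4.]
tag_hole 0.59 [424.9 185.2] [ 471. -418.    4.]
tag_hole 0.29 [286.2 134.2] [626. -42.   4.]
fixture 0.58 [285.  132.5] [626. -38.  20.]
washer 0.53 [123.8 179.2] [507. 410.   9.]
step_block 0.65 [258.2 190.5] [462.  40.  38.]
step_block 0.64 [219.4 115.4] [674. 142.  38.]
side campos [ 29.05193184 977.82895524 659.12986562]
nut_a_top 0.6 [189.2 189.7] [634. 192.  85.]
nut_a_top 0.45 [261.5 156.9] [ 538. -137.   85.]
tag_hole 0.39 [274.2 147.2] [ 603. -416.    4.]
fixture 0.66 [220.1 191.2] [602.  61.  20.]
fixture 0.3 [257.2 155.4] [ 618. -268.   20.]
washer 0.67 [192.2 257.4] [497. 382.   9.]
step_block 0.7 [259.1 198.8] [448.  68.  38.]
{'time': 0.6, 'joints': array([-1.52979923e+00,  2.58576573e-01,  1.53501538e+00,  1.00458829e-06,
        1.34800976e+00, -2.02774088e-01]), 'joint_vel': array([ 1.50183955e-04,  1.06260432e-04, -6.50482567e-04,  6.29594188e-04,
       -9.98533339e-05,  9.32906821e-04]), 'joint_efforts': array([-1.54241916e-03, -4.45664191e+01, -2.90768534e+01, -3.05069871e-04,
        1.08395328e-03,  7.85098109e-06]), 'position': array([ 132.78691036, -533.7229338 ,  207.41617465]), 'tcp_rot': array([-4.47601963e-06,  9.92581156e-01,  1.21583918e-01,  8.54336926e-07]), 'contact_force': array([-0.45770811,  0.58799898, -1.37263002]), 'torque': array([ 0.03004452,  0.02289697, -0.01093476]), 'finger_force': 0.0, 'gripper_width': 0.9970672470846645}
```

View pics/top0.png

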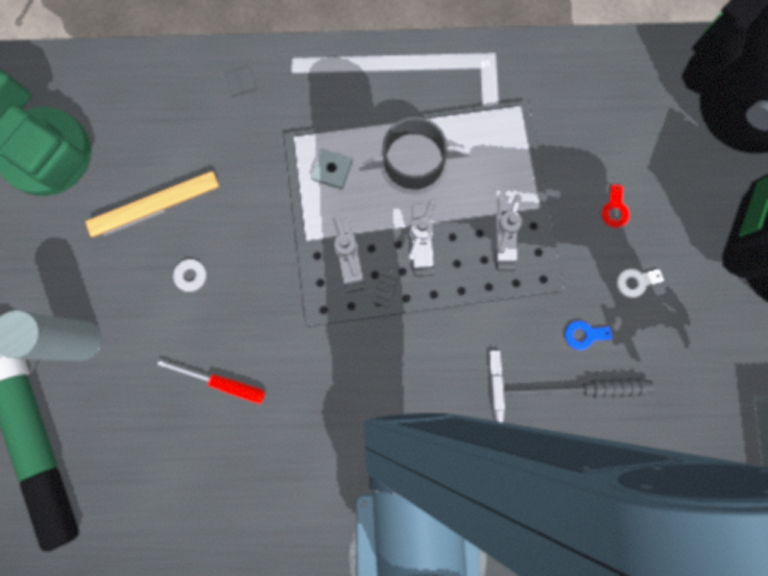

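View pics/side0.png

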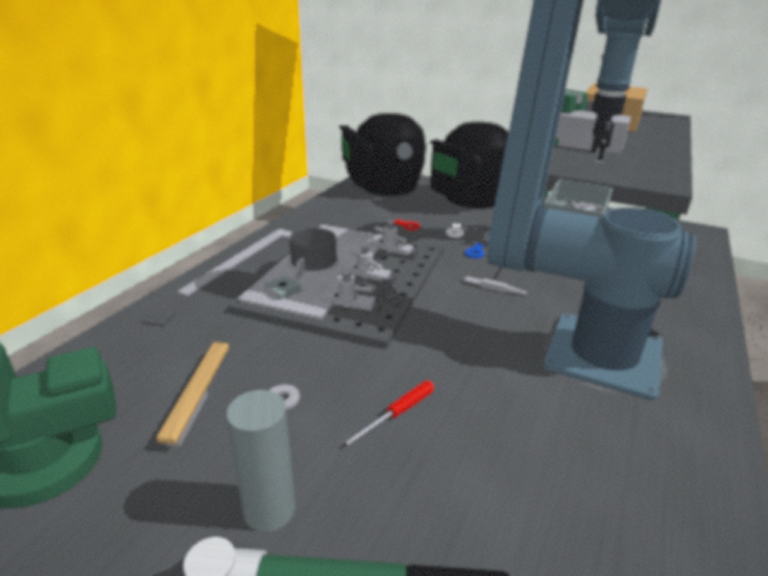

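The top view shows the aluminium tag at about (421,188) with its tongue to the right. The red and blue look-alikes are at (410,142) and (386,223). The nuts are near (231,162), (281,155) and (340,148). I'll zoom in next.

Run:
```python
from h import *
c=read_camera("top")
im=c["color"][:,:,::-1]
a=cv2.resize(im[115:195,190:390],None,fx=4,fy=4,interpolation=cv2.INTER_CUBIC)
cv2.imwrite("pics/nuts.png",a)
for n in("nut_a_top","nut_b_top"):
    for r in look_for("top",n): print(n,r)
for r in cut_out("top","tag_hole"):
    m=r["pixels"];col=c["color"][m].mean(0);ys,xs=np.nonzero(m)
    print(r["confidence"],r["at"],col.round(),m.sum(),xs.min(),xs.max(),ys.min(),ys.max())
for r in cut_out("top","nut_a_top"): 
    ys,xs=np.nonzero(r["pixels"]); print(r["confidence"],r["at"],xs.min(),xs.max(),ys.min(),ys.max())
b=cv2.resize(im[165:210,400:460],None,fx=10,fy=10,interpolation=cv2.INTER_CUBIC);cv2.imwrite("pics/tag.png",b)
```

```text
nut_a_top {'at': [339.5, 150.7], 'confidence': 0.8}
nut_b_top {'at': [231.5, 167.2], 'confidence': 0.75}
0.69 [423.2, 184.9] [199. 201. 207.] 328 411 440 179 197
0.65 [408.0, 138.4] [210.  24.  19.] 283 401 418 123 151
0.63 [391.0, 226.1] [ 43. 112. 227.] 363 376 406 214 233
0.78 [338.4, 151.4] 331 346 129 168
```

View pics/nuts.png

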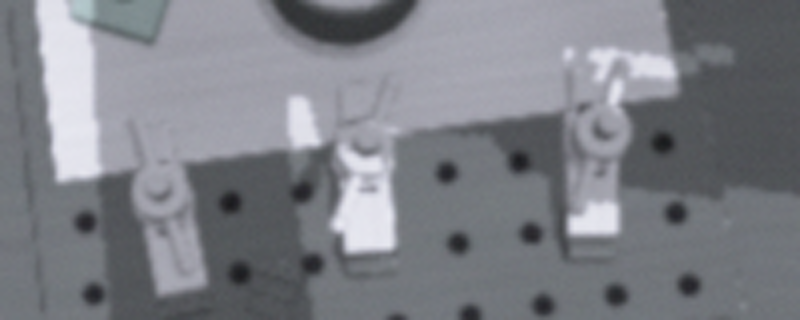

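View pics/tag.png

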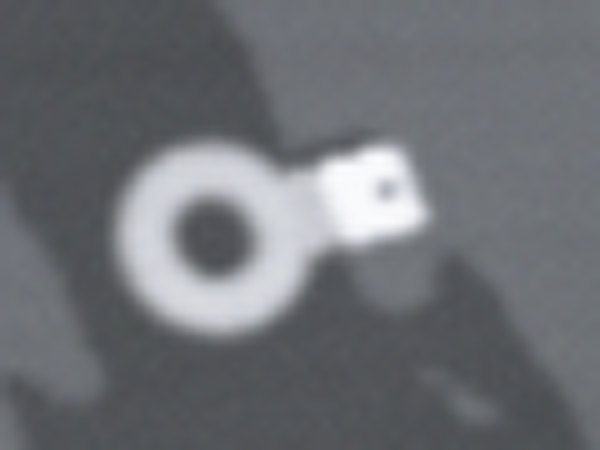

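Crop readings:
- **Tag:** the hole is at pixel (420.8,188.2), and the tongue runs right and slightly up.
- **Nuts:** stud tops are at about (230,162.5), (282,150) and (341.5,146.5). The bars run roughly along world x, with differing tilts.

Next I'll compute positions and check them with an overlay.

Run:
```python
from h import *
from scipy.optimize import minimize
c=read_camera("top")
S=[atz(c,np.array(p)-.4,107) for p in((230,162.5),(282,150),(341.5,146.5))]
for s in S: print("stud107",s.round(1))
hub=[atz(c,p,85).round(1) for p in((230.1,163.6),(281.8,152.5),(340.4,147.8))];print("hub85",hub)
d=(hub[2]-hub[0]);print("span",np.linalg.norm(d),np.linalg.norm(hub[1]-hub[0]))
# plate corners top z=20 read in 1.5x pic
P=[atz(c,np.array(p)/1.5,20).round(1) for p in((284,130),(521,99),(564,289),(305,325))];print(P,[np.linalg.norm(P[i]-P[(i+1)%4]).round() for i in range(4)])
th=atz(c,(420.8,188.2),4);te=atz(c,(438,183.2),8);print("tag",th.round(1),"hole2",te.round(1),"ang",np.degrees(np.arctan2(*(te-th)[[1,0]])))
# overlay of bars on enlarged top picture
def ends(hb,crop): return [atz(c,np.array(p)/4+[190,115]-.4,69).round(1) for p in crop]
for h,e in zip(hub,([(140,120),(187,272)],[(386,82),(337,230)],[(617,70),(577,208)])):
    E=ends(h,e);print(E,np.linalg.norm(E[0]-E[1]).round(),np.degrees(np.arctan2(*(E[0]-E[1])[[1,0]])).round(1),((E[0]+E[1])/2).round(1))
s=read_camera("side")
im=cv2.resize(s["color"][135:225,205:295,::-1],None,fx=6.5,fy=6.5,interpolation=cv2.INTER_CUBIC)
for h in hub:
    p=proj(s,[h,h+[0,0,22]]);print(p.round(1).tolist())
    for q in p: cv2.circle(im,tuple(((q+.5-[205,135])*6.5).astype(int)),4,(0,0,255),1)
cv2.imwrite("pics/side1.png",im)
```

```text
stud107 [525.9 109.2 107. ]
stud107 [555.  -22.3 107. ]
stud107 [ 560.5 -172.5  107. ]
hub85 [array([526.9, 109.8,  85. ]), array([553. , -23.8,  85. ]), array([ 561.8, -175.2,   85. ])]
span 287.12890833212873 136.12556703279515
[array([767.8, 229.2,  20. ]), array([ 818.5, -222.5,   20. ]), array([ 451.7, -278. ,   20. ]), array([397.4, 188.4,  20. ])] [np.float64(455.0), np.float64(371.0), np.float64(470.0), np.float64(373.0)]
tag [ 463.4 -406.2    4. ] hole2 [ 475.6 -452.6    8. ] ang -75.32350004782464
[array([582. , 125.2,  69. ]), array([479.7,  95.4,  69. ])] 107.0 16.2 [530.8 110.3  69. ]
[array([603.9, -37.6,  69. ]), array([505.1,  -2.4,  69. ])] 105.0 -19.6 [554.5 -20.   69. ]
[array([ 608.4, -190.2,   69. ]), array([ 516. , -158.8,   69. ])] 98.0 -18.8 [ 562.2 -174.5   69. ]
[[231.8, 186.3], [231.7, 180.3]]
[[243.9, 168.0], [243.9, 162.4]]
[[260.1, 152.0], [260.3, 146.7]]
```

View pics/side1.png

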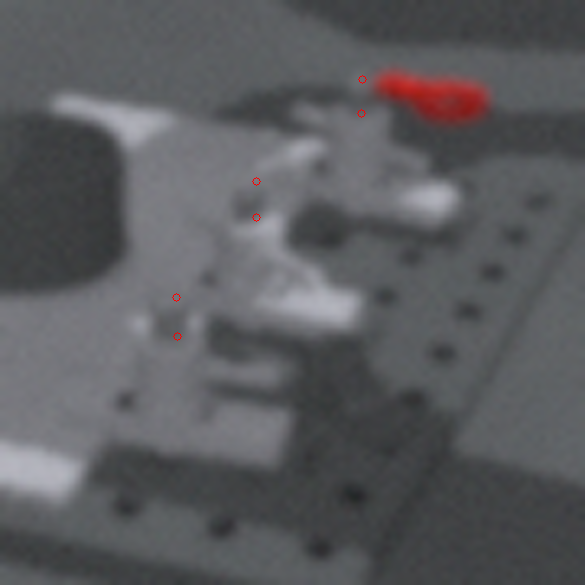

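Run:
```python
from h import *
c=read_camera("top")
H=[([526.9,109.8],16.2),([553,-23.8],-19.6),([561.8,-175.2],-18.8)]
t=np.linspace(0,2*np.pi,40)
out=[]
for (x,y),a in H:
    o=np.array([x,y,85.]);k=6
    p=proj(c,o)[0];x0,y0=int(p[0])-21,int(p[1])-24
    raw=cv2.resize(c["color"][y0:y0+48,x0:x0+42,::-1],None,fx=k,fy=k,interpolation=cv2.INTER_CUBIC)
    raw=cv2.convertScaleAbs(raw,alpha=1.3)
    im=raw.copy()
    def dr(pts,col):
        q=((proj(c,pts)+.5-[x0,y0])*k).astype(np.int32);cv2.polylines(im,[q.reshape(-1,1,2)],True,col,1)
    dr([o+[18*np.cos(u),18*np.sin(u),0] for u in t],(0,255,255))
    dr([o+[8*np.cos(u),8*np.sin(u),22] for u in t],(0,0,255))
    d=np.array([np.cos(np.radians(a)),np.sin(np.radians(a)),0]);n=np.array([-d[1],d[0],0]);b=o-[0,0,16]
    dr([b+50*d+5*n,b+50*d-5*n,b-50*d-5*n,b-50*d+5*n],(0,255,0))
    cv2.putText(raw,f"{x0},{y0}",(2,12),0,.4,(0,255,255),1)
    out.append(np.vstack([raw,im]))
cv2.imwrite("pics/ov.png",np.hstack(out))
```

```text
(no output)
```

View pics/ov.png

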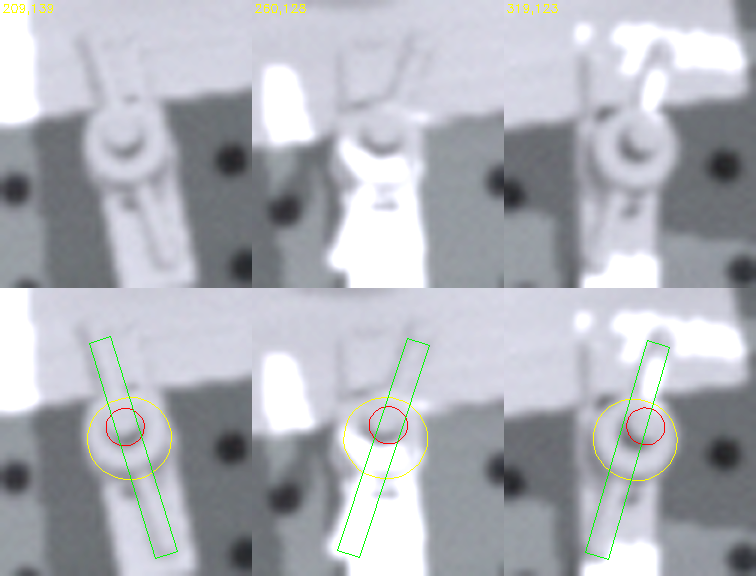

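The overlay fits to within 2–4 mm. The small shifts it shows put the nuts at about (530,111), (556,-21) and (564,-176), with bar angles of 17.5°, -19.5° and -18.8°. I'll nip them by feel, starting with the rightmost.

```bash
cat >> h.py <<'E'
N={1:([530,111.5],17.5),2:([555.5,-21],-19.5),3:([564.5,-176],-18.8)}
def q(a): a=np.radians(a)/2; return [0,np.cos(a),np.sin(a),0]
def nip(k,s=13,up=150):
    (x,y),a=N[k];r=np.radians(a);d=np.array([np.cos(r),np.sin(r),0]);n=np.array([-d[1],d[0],0])
    p=np.array([x,y,0])-40*d-32*n
    goto((p+[0,0,up]).tolist(),q(a))
    print("down",line_to((p+[0,0,58]).tolist(),force_limit=15),sense()["time"])
    f0=sense()["contact_force"]
    h=line_to((p+[0,0,58]+26*n).tolist(),max_speed=15,force_limit=3)
    st=sense();c=(st["position"]-p)@n
    print("contact",h,"travel",c.round(1),(st["contact_force"]-f0).round(1))
    if not h or c<3: return
    h2=line_to((p+[0,0,58]+(c+s)*n).tolist(),max_speed=10,force_limit=9)
    st=sense();print("stopped by force",h2,"travel",((st["position"]-p)@n-c).round(1),(st["contact_force"]-f0).round(1),st["torque"].round(2))
    line_to((p+[0,0,58]+(c-4)*n).tolist(),max_speed=60)
    line_to((p+[0,0,up]+(c-4)*n).tolist());print(sense()["time"])
    return h2
E
python3 - <<'E'
from h import *
move_gripper(0.0,30)
goto([480,-200,200],q(-18.8)); print(sense()["time"])
nip(3)
E
```

```text
3.525
down False 4.65
contact False travel 25.9 [ 0.8 -0.7 -0.3]
```

Run:
```python
from h import *
print(sense()["position"],sense()["gripper_width"])
c=read_camera("top");s=read_camera("side")
a=cv2.resize(c["color"][100:190,300:390,::-1],(400,400),interpolation=cv2.INTER_CUBIC)
b=cv2.resize(s["color"][120:180,235:295,::-1],(400,400),interpolation=cv2.INTER_CUBIC)
cv2.imwrite("pics/n3.png",np.hstack([a,b]))
```

```text
[ 524.67859783 -168.86431226   57.98746029] -0.001576912730231697
```

View pics/n3.png

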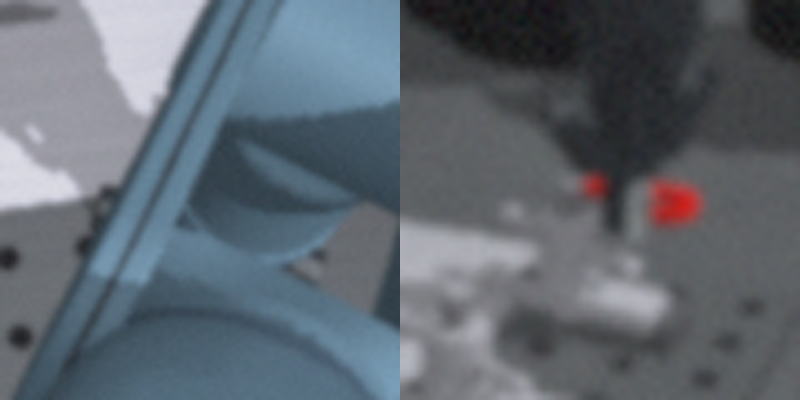

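The side picture shows the shut fingertips are narrow and still just behind the bar, on the -y side. I'll keep advancing with the same light limit.

Run:
```python
from h import *
(x,y),a=N[3];r=np.radians(a);d=np.array([np.cos(r),np.sin(r),0]);n=np.array([-d[1],d[0],0])
st=sense();p=st["position"];f0=st["contact_force"]
b=np.array([x,y,58])
def off(): return np.round([(sense()["position"]-b)@n,(sense()["position"]-b)@d],1)
h=line_to((p+14*n).tolist(),max_speed=12,force_limit=3)
st=sense();print(h,off(),(st["contact_force"]-f0).round(1),st["torque"].round(2),st["time"])
if h:
    p=st["position"]
    h=line_to((p+13*n).tolist(),max_speed=10,force_limit=9)
    st=sense();print(h,off(),(st["contact_force"]-f0).round(1),st["torque"].round(2),st["time"])
```

```text
False [  7.8 -40. ] [-0.4  0.8  0.4] [ 0.01  0.01 -0.03] 7.9417
```

Run:
```python
from h import *
p=sense()["position"]
print(line_to((p+[0,0,95]).tolist(),force_limit=10))
goto([440,-430,170],q(-75)); print(sense()["time"])
c=read_camera("top");s=read_camera("side")
a=cv2.resize(c["color"][123:171,319:367,::-1],(400,400),interpolation=cv2.INTER_CUBIC)
b=cv2.resize(s["color"][135:185,235:285,::-1],(400,400),interpolation=cv2.INTER_CUBIC)
cv2.imwrite("pics/n3b.png",np.hstack([a,b]))
```

```text
False
9.8417
```

View pics/n3b.png

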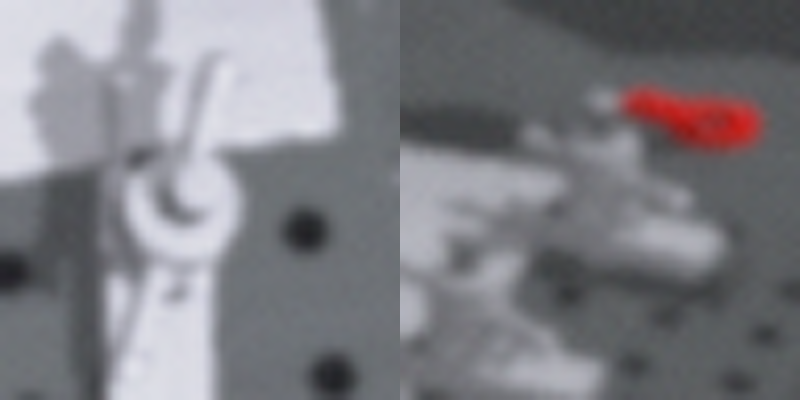

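Run:
```python
from h import *
s=read_camera("side");c=read_camera("top")
print("tcp then",proj(s,[524.7,-168.9,58]),"seen (267,154.5)")
print("bar ends side",proj(s,[[517,-160,69],[612,-192,69]]),"seen (271,159.4)")
n3=np.array([564.5,-176,0]);r=np.radians(-18.8);d=np.array([np.cos(r),np.sin(r),0])
for z in(45,69,85,107):print(z,proj(c,n3+[0,0,z]),proj(s,n3+[0,0,z]))
st=sense();print(st["position"],st["tcp_rot"],proj(c,st["position"]),proj(s,st["position"]),st["gripper_width"],st["contact_force"])
im=s["color"][95:165,270:360,::-1];cv2.imwrite("pics/tip.png",np.hstack([cv2.resize(im,(450,350),interpolation=cv2.INTER_CUBIC),cv2.resize(c["color"][165:215,390:440,::-1],(350,350),interpolation=cv2.INTER_CUBIC)]))
```

```text
tcp then [[267.8658878  160.87524915]] seen (267,154.5)
bar ends side [[268.84860789 159.58788333]
 [250.43895055 151.58510425]] seen (271,159.4)
45 [[337.63831848 150.63447457]] [[259.28149799 161.05269687]]
69 [[339.40945116 148.35429424]] [[259.44466752 155.49993884]]
85 [[340.63758613 146.77317657]] [[259.55503216 151.74416331]]
107 [[342.39209783 144.51439431]] [[259.70890101 146.50791295]]
[ 440.92234533 -428.60969232  170.08959549] [-1.18114863e-04  7.94152162e-01 -6.07718956e-01 -4.52492297e-06] [[460.94393769 186.68601084]] [[312.84998049 117.04624619]] 1.862457023381055e-05 [-0.18311034  0.40663799 -0.03336193]
```

View pics/tip.png

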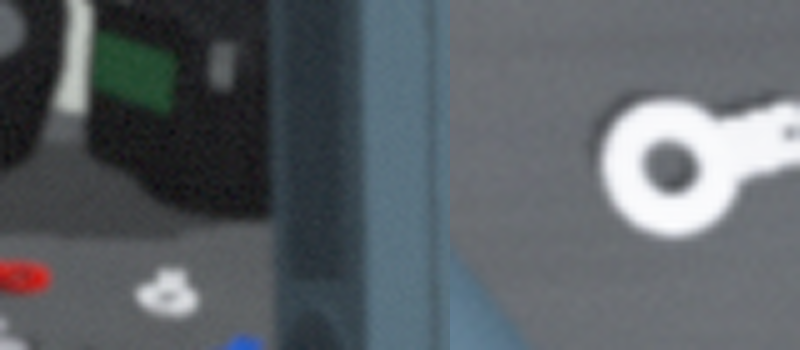

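Reading the last two pictures:
- **Nut 3:** unchanged, with its bar at about -18°, far end near (345,130) and near end near (334,168).
- **Tag:** still at (421,188).

The finger seems to have missed the bar, so I'll check its position by gently touching down from above.

Run:
```python
from h import *
(x,y),a=N[3];r=np.radians(a);d=np.array([np.cos(r),np.sin(r),0]);n=np.array([-d[1],d[0],0])
b=np.array([x,y,0])
goto((b-40*d+[0,0,130]).tolist(),q(a))
for off in(0,14):
    line_to((b-40*d+off*n+[0,0,90]).tolist())
    h=line_to((b-40*d+off*n+[0,0,52]).tolist(),max_speed=20,force_limit=3)
    s=sense();print(off,h,s["position"].round(1),s["contact_force"].round(1),s["time"])
    line_to((b-40*d+off*n+[0,0,90]).tolist())
```

```text
0 False [ 526.7 -163.1   52.1] [-0.4 -1.1  0.7] 13.6
14 False [ 531.2 -149.9   52.1] [-0.6  0.6 -0.5] 16.3
```

Run:
```python
from h import *
(x,y),a=N[3];r=np.radians(a);d=np.array([np.cos(r),np.sin(r),0]);n=np.array([-d[1],d[0],0])
b=np.array([x,y,0])
s0=read_camera("side")
p=b-40*d
line_to((p+[0,0,60]).tolist())
h=line_to((p+[0,0,30]).tolist(),max_speed=20,force_limit=3)
s=sense();print(h,s["position"].round(1),s["contact_force"].round(1),s["time"])
c=read_camera("side");t=read_camera("top")
P=s["position"];print(proj(c,P),proj(t,P))
o=(235,115,285,185)
f=lambda im:cv2.resize(im["color"][o[1]:o[3],o[0]:o[2],::-1],None,fx=8,fy=8,interpolation=cv2.INTER_CUBIC)
A=f(c).copy();u=((proj(c,P)[0]+.5-[o[0],o[1]])*8).astype(int);cv2.circle(A,tuple(u),4,(0,0,255),1)
h3=proj(c,[b+[0,0,85],b+[0,0,107],b-50*d+[0,0,69],b+50*d+[0,0,69]])
for v in h3: cv2.circle(A,tuple(((v+.5-[o[0],o[1]])*8).astype(int)),4,(0,255,0),1)
B=f(s0);cv2.imwrite("pics/td.png",np.hstack([A,B]))
line_to((p+[0,0,90]).tolist())
```

```text
True [ 526.8 -163.1   50. ] [-1.2  0.1  5.8] 17.8417
[[266.67283522 163.21474486]] [[333.92267357 164.08922489]]
```

View pics/td.png

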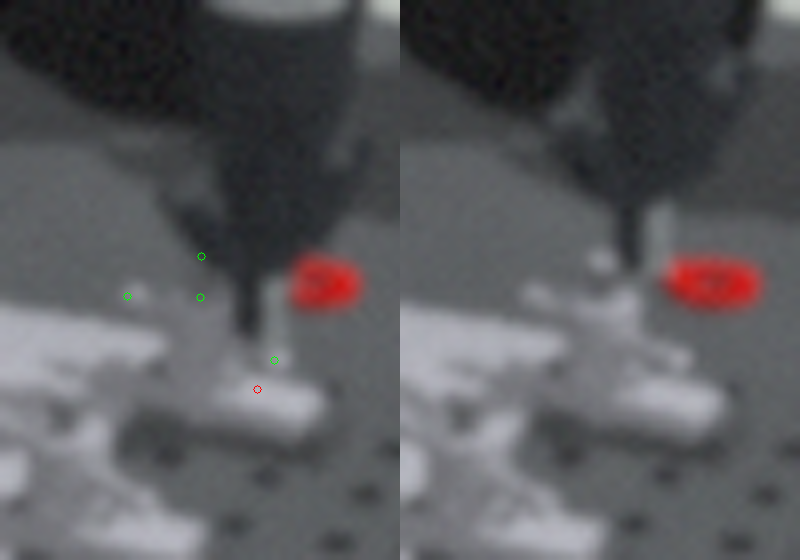

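```bash
cat >> h.py <<'E'
def tri(t,pt,s,ps):
    A=[];B=[]
    for c,p in((t,pt),(s,ps)):
        o,d=ray(c,p);d=d/np.linalg.norm(d);M=np.eye(3)-np.outer(d,d);A.append(M);B.append(M@o)
    X=np.linalg.lstsq(np.vstack(A),np.hstack(B),rcond=None)[0]
    return X.round(1),(proj(t,X)[0]-pt).round(1),(proj(s,X)[0]-ps).round(1)
E
python3 - <<'E'
from h import *
t=read_camera("top");s=read_camera("side")
for n,a,b in(("near",(334,167.3),(271,159.5)),("far",(344.7,130),(251.6,151.2)),("stud",(342,145),(260,147)),("redlook",(0,0),(0,0))):
    if a[0]: print(n,*tri(t,np.array(a),s,np.array(b)))
st=sense();print(st["time"],st["contact_force"],st["joints"])
E
```

```text
near [ 510.9 -159.5   71.6] [0.4 1. ] [-0.7 -0.1]
far [ 610.5 -193.1   71.3] [0.4 1. ] [-0.7 -0.2]
stud [ 563.3 -175.4  105.5] [0.1 0.1] [-0.1 -0. ]
18.4667 [-0.65761448 -0.37460228  0.38796327] [-5.02815598e-01  3.68805468e-01  1.69128962e+00  4.75683322e-05
  1.08460960e+00  1.39607225e+00]
```

The explanation is consistent across the evidence: the real fingertips sit about 24 mm above the reported TCP. The side view shows the tip about 6 px too high, and the touch at TCP z=50 was the bar's top at 74 mm. The bars are where I measured them, so I'll nip at TCP z=36.

```bash
sed -i 's/\[0,0,58\]/[0,0,36]/g; s/up=150/up=105/; s/+26\*n/+34*n/' h.py
python3 - <<'E'
from h import *
print(nip(3))
E
```

```text
down False 19.3417
contact True travel 15.7 [ 0.2 -1.6  2. ]
stopped by force True travel -0.1 [-1.6 -1.6  1.3] [-0.37  0.15  0.04]
21.8833
True
```

Run:
```python
from h import *
line_to([500,-100,115]); r=nip(2)
if r:
    line_to([470,40,115]); nip(1)
```

```text
down False 23.5667
contact True travel 15.9 [ 0.3 -2.4  1.9]
stopped by force True travel -0.1 [-1.3 -3.2  3.1] [-0.41  0.14  0.  ]
26.1083
down False 28.0083
contact True travel 15.1 [ 2.2 -1.2 -0.3]
stopped by force False travel 13.1 [ 0.5 -2.9 -0.8] [-0.66 -0.19 -0.01]
31.6667
```

Nuts 3 and 2 held. Nut 1, the leftmost, gave way with 13 mm of travel, which is about 20–25°. I'll locate its stud by light touches in x and y before fetching the tag.

Run:
```python
from h import *
x,y=530,111.5
def probe(a,b):
    h=line_to(b,max_speed=20,force_limit=3);p=sense()["position"];print(h,p.round(1),sense()["contact_force"].round(1),sense()["time"]);return p
goto([x-35,y,105],q(0))
line_to([x-30,y,74],max_speed=200)
p=probe(0,[x-5,y,74]);sx=p[0]+19
line_to([sx-24,y,74],max_speed=80)
line_to([sx-24,y-33,76],max_speed=200);line_to([sx,y-33,74],max_speed=200)
p=probe(0,[sx,y-8,74]);print("stud",sx,p[1]+19.3)
line_to([sx,p[1]-5,74],max_speed=80);line_to([sx,p[1]-5,120],max_speed=250);print(sense()["time"])
```

```text
True [511.1 111.5  73.5] [-0.5  0.7 -0.6] 33.125
True [530.   92.4  73.7] [ 0.7 -2.9  2.3] 34.7333
stud 530.1316603438768 111.65969193175673
35.3167
```

```bash
cat > pick.py <<'E'
from h import *
from scipy.optimize import minimize
c=read_camera("top")
X,Y=np.meshgrid(np.arange(398,450),np.arange(168,208))
W=np.array([atz(c,(a,b),7)[:2] for a,b in zip(X.ravel(),Y.ravel())])
g=cv2.cvtColor(c["color"],cv2.COLOR_RGB2GRAY)[168:208,398:450].ravel().astype(float)
print("levels",np.percentile(g,[5,50,90,99]))
m=np.clip((g-np.median(g))/(np.percentile(g,99)-np.median(g)),0,1)
def model(v):
    d=W-v[:2];a=v[2];l=d@[np.cos(a),np.sin(a)];w=d@[-np.sin(a),np.cos(a)];r=np.hypot(*d.T)
    s=lambda x:1/(1+np.exp(-x/1.))
    ring=s(26-r)*s(r-12);ton=s(56-l)*s(l-20)*s(11-abs(w));return np.maximum(ring,ton)
best=min((minimize(lambda v:((model(v)-m)**2).sum(),[463,-405,np.radians(a0)],method="Nelder-Mead",options=dict(initial_simplex=np.array([[463,-405,np.radians(a0)],[468,-405,np.radians(a0)],[463,-400,np.radians(a0)],[463,-405,np.radians(a0+6)]]))) for a0 in(-70,-78)),key=lambda r:r.fun)
x,y,a=best.x;a=np.degrees(a);print("tag",x,y,a,best.fun,(m**2).sum())
assert abs(x-463)<6 and abs(y+405)<6 and abs(a+75)<10
u=np.array([np.cos(best.x[2]),np.sin(best.x[2]),0]);p=np.array([x,y,0])+43*u
goto((p+[0,0,100]).tolist(),q(a));move_gripper(.42,50)
line_to((p+[0,0,2]).tolist(),max_speed=200)
h=line_to((p+[0,0,-36]).tolist(),max_speed=25,force_limit=5)
s=sense();z=s["position"][2];print("touch",h,z,s["contact_force"].round(1),s["time"])
assert h
zg=z+2.6
line_to((p+[0,0,zg]).tolist(),max_speed=40);move_gripper(0,50)
s=sense();print("grip",s["gripper_width"]*85,s["finger_force"],s["position"],s["time"])
np.save("zg.npy",[zg,a])
line_to((p+[0,0,zg+120]).tolist(),max_speed=150)
s=sense();print("lift",s["gripper_width"]*85,s["finger_force"],s["contact_force"].round(1),s["time"])
E
python3 pick.py
```

```text
levels [105. 110. 240. 250.]
tag 462.1705265332125 -405.6466393444313 -75.32289508540208 6.440159882159851 288.3948979591837
touch True -24.831289994167914 [-1.1  0.7  5.8] 39.4083
grip 19.984149771487193 49.135247468948364 [ 473.11090856 -447.26765734  -22.23486169] 39.9333
lift 19.898047351968096 48.890100717544556 [-0.2  0.5 -1.2] 40.8833
```

```bash
cat > place.py <<'E'
from h import *
zg,a=np.load("zg.npy");S=np.array([530.1,111.7,0]);u2=-40
r=np.radians(u2);u=np.array([np.cos(r),np.sin(r),0]);p=S+43*u
print(ik((p+[0,0,zg+150]).tolist(),q(u2)))
t=sense()["position"];line_to((t+[0,0,35]).tolist(),max_speed=150)
goto((p+[0,0,zg+150]).tolist(),q(u2))
line_to((p+[0,0,zg+112]).tolist(),max_speed=120)
h=line_to((p+[0,0,zg+80]).tolist(),max_speed=25,force_limit=4)
s=sense();print("seat",h,"height",s["position"][2]-zg,s["contact_force"].round(1),s["gripper_width"]*85,s["time"])
E
python3 place.py
```

```text
[-4.76796905e-02  3.56976568e-01  1.60096436e+00 -4.44089210e-16
  1.18365173e+00  2.22124834e+00]
seat True height 84.30145720242345 [-0.7 -0.3  7.1] 20.43924396619742 44.6833
```

Run:
```python
from h import *
p=sense()["position"]
line_to((p+[0,0,.7]).tolist(),max_speed=20);move_gripper(.5)
line_to((p+[0,0,90]).tolist(),max_speed=100)
goto([300,-420,200],q(-75));pause(.3)
c=read_camera("top");s=read_camera("side");print(sense()["time"],sense()["contact_force"].round(1))
u=np.radians(-40);S=np.array([530.1,111.7,93])
print("expect amid",proj(c,S+18*np.array([np.cos(u),np.sin(u),0])),proj(s,S+18*np.array([np.cos(u),np.sin(u),0])))
for n,cam in(("top",c),("side",s)):
    for r in cut_out(n,"tag_hole"):
        ys,xs=np.nonzero(r["pixels"]);P=np.array([atz(cam,(i,j),93) for i,j in zip(xs,ys)])[:,:2]
        mu=P.mean(0);w,v=np.linalg.eigh(np.cov(P.T));print(n,round(r["confidence"],2),r["at"],mu.round(1),np.degrees(np.arctan2(v[1,1],v[0,1])).round(),np.ptp(P@v[:,1]).round(),np.ptp(P@v[:,0]).round())
# bar angle of nut 1: direction of near half below the hub, brightness-free edge check by model lines
g=cv2.GaussianBlur(cv2.cvtColor(c["color"],cv2.COLOR_RGB2GRAY),(0,0),.6).astype(float)
gx=np.hypot(cv2.Sobel(g,6,1,0),cv2.Sobel(g,6,0,1))
sc=[]
for a in range(-40,41,4):
    r=np.radians(a);d=np.array([np.cos(r),np.sin(r),0]);n=np.array([-d[1],d[0],0])
    pts=np.array([[530.1,111.7,69]-k*d+e*n for k in range(30,50) for e in(-5,5)])
    q_=proj(c,pts).astype(np.float32);sc.append((round(cv2.remap(gx,q_[:,:1],q_[:,1:],1).mean()),a))
print(sc)
```

```text
48.775 [ 0.5 -0.8 -0.8]
expect amid [[233.56682015 156.33814582]] [[228.62264174 181.64519829]]
top 0.69 [410.4, 138.8] [ 581.5 -352.5] 172.0 75.0 44.0
top 0.68 [392.9, 221.8] [ 366.7 -285.1] 92.0 75.0 45.0
top 0.55 [233.3, 157.3] [539.4 105.3] 136.0 80.0 48.0
side 0.63 [316.0, 169.1] [ 323.1 -138.8] 95.0 78.0 41.0
side 0.61 [225.3, 184.9] [531.9 115.5] 138.0 90.0 50.0
[(11, -40), (14, -36), (20, -32), (31, -28), (50, -24), (75, -20), (89, -16), (79, -12), (74, -8), (89, -4), (83, 0), (48, 4), (40, 8), (81, 12), (88, 16), (65, 20), (109, 24), (170, 28), (168, 32), (146, 36), (135, 40)]
```

The tag is seated: its centroid is at (539,105) and its axis is within a few degrees of the intended -40°. A 13 mm push at no more than 51 mm radius means the nut turned at least 14.8°, and the estimate is about 24°.

```bash
python3 -c "
from station import *
print(hand_in())"
```

```text
the job is handed in; nothing more can be done
None
```

The leftmost nut was the loose one: I turned it about 24° clockwise (estimated from the push travel, at least 14°), the other two held under light pressure, and the aluminium tag now lies flat over the loose nut's stud; the job is handed in.

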